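# Draw the emery stick out of the tool well

## Robot

A 6-joint arm with a two-finger parallel gripper is mounted at the origin on the work surface. World frame = base frame: x ahead of the robot, y to its left, z up, the work surface at z = 0. Lengths are in mm, angles in rad, forces in N, time in s.
With the tool pointing down it reaches from about 300 to 950 mm from the base axis. Payload 3.1 kg.
Tool frame: the origin (TCP) lies at the very end of the fingers, on their centre line; the grasp point (between the pads) lies 19 mm behind it (grip_point_offset is the distance from the TCP to the grasp point, in mm); z points along the fingers, y is the line along which they close (so a half turn about z gives the same grasp; the last joint's range is limited). The gripper opens to 85 mm and grips with 20 to 120 N. Pads are 22 mm wide; open, the fingers measure 114 mm over their backs; the gripper's body (76 mm by 85 mm) begins 54 mm behind the grasp point. The pads swing forward as they close: fully open they stand 13 mm farther back than shut.
Start: joints at [1.171, 0.308, 1.634, -0, 1.2, -0.07], TCP at [202.434, 591.314, 231.272] pointing down, gripper open.
Joint ranges: [-3.06, 3.06], [-0.79, 1.96], [0.05, 2.63], [-1.19, 4.34], [0.05, 2.64], [-2.94, 2.94]. Speed limits (rad/s): [2.79, 2.79, 3.14, 3.14, 3.14, 3.14].

## Interface

Orientations are given as [roll, pitch, yaw] about the fixed x, y, z axes, in that order (R = Rz(yaw) Ry(pitch) Rx(roll)).
In Python, from cell import * gives the robot as it stands. Calls block until the motion is done:
- move_ptp(position, orientation): joint-space move of the TCP to a pose.
- movel(position, frame=None, vel=150): straight line of the TCP; frame=None keeps the orientation; vel is the mean speed in mm/s.
- move_joints(angles): joint-space move.
- release() and close_gripper(squeeze=None): open the fingers fully, or close them until they stop; squeeze is the grip in N (None keeps the last).
- pause(seconds).
- solve_ik(position, orientation): joint angles nearest the present ones, or None.
- get_obs(): the state.
- snapshot(name): name is "scene" or "top" or "wrist"; returns a dict with "frame" (420x560x3 uint8, red, green, blue), "z_map" (420x560 float32, mm along the optical axis (not along the pixel's ray), 0 where there is no reading), "fx", "fy", "cx", "cy" (pixels), "position" and "attitude" of the camera in the world; the wrist camera has in their place "mount" (4x4, takes a point from camera to tool coordinates, whose origin is the TCP and whose axes are the flange's). Camera axes: x right, y up, looking along -z (the intrinsics and any distortion apply to the point x, -y, -z); pixel columns grow to the right and rows downward; lengths in mm; the calibration is good to about 2 mm. The wrist camera is an equidistant fisheye: a pixel r from the principal point sees the ray r / f radians off the axis. A picture is of the moment at which its call begins: read the wrist's pose just before it.
A pose or a line that the arm cannot do raises MotionError and nothing moves.
- close_job(): hands the job in; it is judged then, once.
The state is a dict: "time_s": time; "qpos": joint angles; "joint_velocities": joint speeds; "joint_torque": joint torques, N m; "tcp_pos": TCP position; "orientation": TCP orientation; "wrist_force": force on the tool from outside, world axes, zero at the start; "moment": the same for the moment, N m; "opening": finger opening in mm; "gripper_force": force on a finger pad.
Only numpy, scipy, OpenCV 4.12 (cv2) and the standard library are available. Lean on these libraries where they do the work, as an engineer would, in place of code of your own. Each camera call takes 0.05 s, during which the arm holds its last target. There are 200 camera calls.

## Task

The long emery stick lies in the tool well with both of its ends under the fixed end covers, and it is longer than the opening between them. Grip it, slide it back towards the robot until its handle end is free of the narrow cover, tilt that end up through the opening and draw the stick out diagonally from under the deep cover. Finish while still holding it in the gripper, level and still, a good hand's breadth above the well and touching nothing else; leave all the other things where they are.

Things in the scene. Friction and masses are not known exactly. Their poses are not given: they have to be found in the camera images.
- well: Oblong plywood tool well screwed to the bench (immovable), 330 x 160 mm outside, 68 mm high, walls 10 mm. Inside 310 mm long (x -155 to 155) and 140 mm wide (y -70 to 70). Both ends are roofed by fixed wooden covers; between them is the opening, 180 mm long (x -55 to 125) and 140 mm wide. Origin: centre of the underside, on the bench; x along its length, roughly away from the robot, z up.
- well_opening (a point): centre of the opening, level with the top of the well (35, 0, 68 mm in the well's frame)
- stick: Emery stick, a flat wooden bar on the well's floor: 260 long (x) x 24 wide (y) x 14 mm thick (z), 50 to 100 g; dark grey emery paper on most of it, bare wood handle at the end away from the robot. Origin: centre of its underside, x towards the handle. At the start its handle end is 5 to 25 mm under the narrow cover, its other end under the deep cover with 25 to 45 mm free before the end wall.
- stick_near (a point): middle of the stick's robot-side end face (-130, 0, 7 mm in its frame)
- stick_far (a point): middle of the stick's handle end face (130, 0, 7 mm in its frame)
- wax_in_well: bystander: short black square wax stick, 80 x 11 x 11 mm, lying along the left (+y) wall inside the well; origin centre of underside, x along it
- wax_a: bystander: black square wax stick, 110 x 11 x 11 mm, on the bench to the right of the well
- wax_b: bystander: another such wax stick, 110 x 11 x 11 mm, beside the first
- pliers: bystander: small open pliers with black grips, 140 x 80 mm, 14 mm high, flat on the bench to the left of the well
- stone_bowl: bystander: white bowl, 90 mm across, 30 mm high, with polished stones, to the right
- ring_cone: bystander: wooden cone for rings, 56 mm across, 77 mm high, to the left
- bead_jar: bystander: glass jar with metal cap, 56 mm across, 75 mm high, to the left
- hammer: bystander: small hammer lying on the bench to the right
- well_floor (a point): centre of the well's inner floor, 8 mm above the bench
- deep_cover_edge (a point): middle of the lower edge of the deep cover at the robot's end, where the opening begins (-55, 0, 60 mm in the well's frame). The cover spans x -155 to -55 mm; underside 60 mm, top 68 mm above the bench
- narrow_cover_edge (a point): middle of the lower edge of the narrow cover at the far end, where the opening stops (125, 0, 60 mm in the well's frame). The cover spans x 125 to 155 mm; underside 60 mm, top 68 mm above the bench

How it is judged:
By the outcome, as a careful person would: the job done as asked, in the order asked, and still so for the second after the job is handed in, while the arm keeps its last pose, push and grip.
It also fails if it takes over 40 s, if anything falls off the work surface, if the arm or the gripper's body presses on something with over 40 N, if the wrist force passes 120 N, or if a joint passes its speed limit or range.

## Working session

There is one attempt and no reset: what is moved stays moved. The work goes in short steps, each a Python script; the robot and the scene stay as the last script left them, time stands still between calls to the robot, and variables do not carry over. Pictures are saved under pics/ and viewed, at most 10 in all, crops included, and the job is handed in when it is done.

```bash
ls; mkdir -p pics; python3 - <<'E'
from cell import *
import cv2,numpy as np
for n in ["top","scene"]:
    s=snapshot(n); cv2.imwrite(f"pics/{n}0.png",s["frame"][:,:,::-1]); np.savez(f"{n}0.npz",**s)
    print(n,s["fx"],s["fy"],s["cx"],s["cy"],s["position"],s["attitude"],[k for k in s])
print(get_obs())
E
```

```text
pics
top 473.84682644617305 473.84682644617305 274.195158188553 207.41596009842695 [ 490.40451972  -66.21522412 1324.82380769] [ 0.04704921 -0.00840918 -1.55379793] ['frame', 'z_map', 'fx', 'fy', 'cx', 'cy', 'position', 'attitude']
scene 462.9969094762621 462.9969094762621 285.4214856921152 195.08435105831154 [1054.83827485  646.88585418 1346.6851317 ] [ 0.59916658 -0.01609983  2.53434556] ['frame', 'z_map', 'fx', 'fy', 'cx', 'cy', 'position', 'attitude']
{'time_s': 0.1, 'qpos': array([ 1.17129371e+00,  3.08929608e-01,  1.63505575e+00,  3.35749902e-06,
        1.19970449e+00, -6.97170038e-02]), 'joint_velocities': array([ 0.00051102, -0.00354332, -0.00289632,  0.00116787, -0.00027075,
       -0.00060725]), 'joint_torque': array([ 2.43021414e-04, -4.16411483e+01, -2.77646095e+01, -1.23643931e-04,
        3.97687385e-03,  9.58576237e-06]), 'tcp_pos': array([202.14456039, 590.61983475, 230.1563152 ]), 'orientation': array([-3.13950076e+00, -1.49210972e-04,  2.81180566e+00]), 'wrist_force': array([ 0.01771772, -0.21551559, -0.23595857]), 'moment': array([ 0.01681116,  0.00424624, -0.0508708 ]), 'gripper_force': 0.0, 'opening': 85.49039739173226}
```

View pics/top0.png

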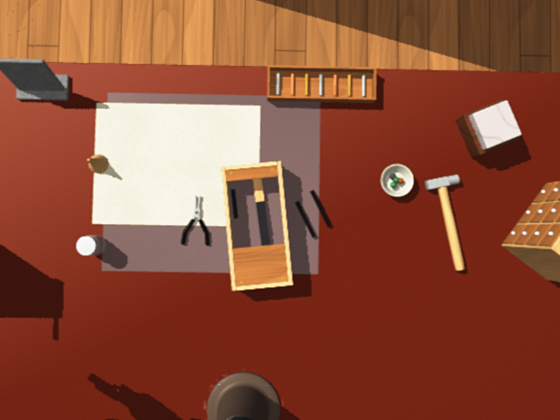

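View pics/scene0.png

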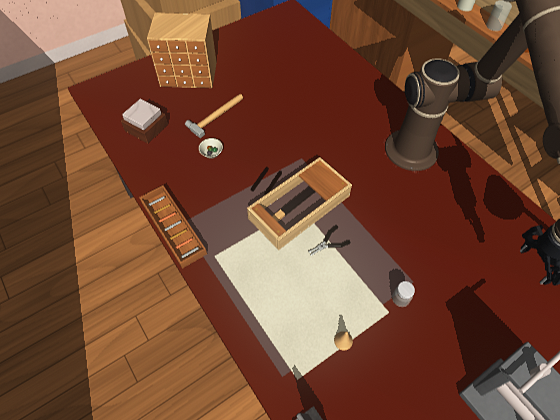

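The top view shows the well with corners at about (222,165), (281,162), (293,285) and (232,291). The stick runs from (259,178) to (265,245), with its handle at the top, and the small wax stick lies to its left at (234,205). Next I'll measure these from the depth data.

```bash
cat > h.py <<'E'
import numpy as np,cv2
from scipy.spatial.transform import Rotation as Ro
def cloud(s):
    z=s["z_map"]; v,u=np.mgrid[:z.shape[0],:z.shape[1]]
    p=np.stack([(u-s["cx"])/s["fx"]*z,-(v-s["cy"])/s["fy"]*z,-z],-1)
    return p@Ro.from_euler("xyz",s["attitude"]).as_matrix().T+s["position"]
def rect(P):
    (c,wh,a)=cv2.minAreaRect(P[:,:2].astype(np.float32)); w,h=wh
    if w<h: w,h,a=h,w,a+90
    a=(a+90)%180-90
    return np.round([*c,w,h,a],1)
E
python3 - <<'E'
from h import *
for n in ["top","scene"]:
    s=dict(np.load(n+"0.npz")); P=cloud(s); f=s["frame"].astype(int)
    ok=s["z_map"]>0
    near=ok&(abs(P[...,0]-480)<230)&(abs(P[...,1])<150)
    if n=="top": print("bench z",np.median(P[260:300,400:430,2]))
    m=near&(P[...,2]>56)&(P[...,2]<80)
    k,l,st,_=cv2.connectedComponentsWithStats(m.astype(np.uint8)); b=1+st[1:,4].argmax(); m=l==b
    R=rect(P[m]); print(n,"well",R,m.sum(),np.median(P[m][:,2]))
    a=np.radians(R[4]); ex=np.array([np.cos(a),np.sin(a)]); ey=np.array([-ex[1],ex[0]])
    W=np.stack([(P[...,:2]-R[:2])@ex,(P[...,:2]-R[:2])@ey],-1)
    i=near&(W[...,0]>-60)&(W[...,0]<130)&(abs(W[...,1])<66)&(P[...,2]<35)
    print(np.histogram(P[i][:,2],bins=np.arange(-2,34,3)))
    t=i&(P[...,2]>18)&(P[...,2]<27)
    k,l,st,_=cv2.connectedComponentsWithStats(t.astype(np.uint8))
    for b in range(1,k):
        if st[b,4]>20: print("blob",st[b,4],rect(P[l==b]),np.round(W[l==b].min(0)),np.round(W[l==b].max(0)),"z",np.median(P[l==b][:,2]),"col",np.median(f[l==b],0))
    h=t&(f[...,0]>150); print("handle",h.sum(),np.round(W[h].min(0)),np.round(W[h].max(0)))
E
```

```text
bench z 0.6455206268244638
top well [502.1 -29.8 330.9 160.5   6.5] 3983 68.64479273253664
(array([   2,   60,  453, 1053,  713,  194,   83,  211,  289,  110,   16]), array([-2,  1,  4,  7, 10, 13, 16, 19, 22, 25, 28, 31]))
blob 537 [539.7 -40.9 185.1  24.5   8.6] [-56. -31.] [129.  -0.] z 22.94252110406933 col [52. 48. 50.]
blob 87 [561.2  34.3  75.9  10.7   7.6] [28. 52.] [104.  63.] z 20.35759738331626 col [23. 20. 21.]
handle 156 [-56. -25.] [128.  -1.]
scene well [501.3 -26.8 333.7 165.2   6.5] 2279 67.98070770403433
(array([  5,  46, 192, 379, 244,  83,  55,  95, 123,  42,   6]), array([-2,  1,  4,  7, 10, 13, 16, 19, 22, 25, 28, 31]))
blob 268 [526.2 -39.1 165.5  27.3   9.3] [-59. -32.] [106.  -0.] z 22.49723667160174 col [48. 40. 35.]
handle 53 [ 64. -25.] [106.  -1.]
```

```bash
python3 - <<'E'
from cell import *
from h import *
best=None
for yaw in (np.radians(8.6),np.radians(8.6)-np.pi):
    q=solve_ik([514.6,-33.1,150],[np.pi,0,yaw]); print(yaw,q)
    if q is not None and (best is None or abs(q[5])<abs(best[1][5])): best=(yaw,q)
move_ptp([514.6,-33.1,150],[np.pi,0,best[0]])
o=get_obs(); s=snapshot("wrist"); np.savez("w0.npz",tcp=o["tcp_pos"],ori=o["orientation"],**s)
cv2.imwrite("pics/w0.png",s["frame"][:,:,::-1])
print(o["time_s"],o["tcp_pos"],o["orientation"],o["qpos"],s["fx"],s["cx"],s["cy"]); print(s["mount"])
t=snapshot("top"); np.savez("top1.npz",**t)
E
```

```text
0.15009831567151233 [-1.48691038e-01  1.96242978e-01  1.95598922e+00 -4.44089210e-16
  9.89360453e-01  1.27200697e+00]
-2.991494337918281 [-0.14869104  0.19624298  1.95598922  0.          0.98936045 -1.86958568]
2.5917 [514.8562462  -32.38924341 150.14618783] [-3.14146979e+00 -4.47777466e-04  1.51315462e-01] [-1.47403485e-01  1.96186154e-01  1.95571072e+00  2.98210057e-04
  9.89304011e-01  1.27191360e+00] 325.19226210127806 276.31521067115534 208.24560102710242
[[-2.41823678e-04  9.49048377e-01  3.15130322e-01  8.12127875e+01]
 [ 9.99999551e-01  5.18173594e-04 -7.93158327e-04  5.81783941e-01]
 [-9.16037834e-04  3.15129989e-01 -9.49048076e-01 -1.43260127e+02]
 [ 0.00000000e+00  0.00000000e+00  0.00000000e+00  1.00000000e+00]]
```

View pics/w0.png

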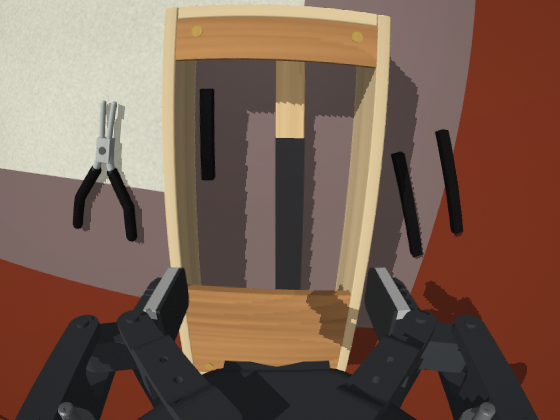

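The wrist view shows the stick at columns 275–304, running from the narrow cover edge (row 60) to the deep cover edge (row 290). The gripper is roughly centred, and the wax in the well at (207,135) is clear. I'll refine with this closer view.

```bash
cat >> h.py <<'E'
def wcloud(s):
    z=s["z_map"]; v,u=np.mgrid[:z.shape[0],:z.shape[1]]
    x=u-s["cx"]; y=v-s["cy"]; r=np.hypot(x,y)+1e-9; k=np.tan(np.minimum(r/s["fx"],1.4))/r
    p=np.stack([x*k*z,-y*k*z,-z],-1)@s["mount"][:3,:3].T+s["mount"][:3,3]
    return p@Ro.from_euler("xyz",s["ori"]).as_matrix().T+s["tcp"]
E
python3 - <<'E'
from h import *
s=dict(np.load("w0.npz")); P=wcloud(s); f=s["frame"].astype(int)
c=np.array([502,-28.5]); a=np.radians(6.5); ex=np.array([np.cos(a),np.sin(a)]); ey=np.array([-ex[1],ex[0]])
W=np.stack([(P[...,:2]-c)@ex,(P[...,:2]-c)@ey,P[...,2]],-1); ok=s["z_map"]>0
print("cover z",np.median(P[25:50,220:340,2]),"floor",np.median(P[150:250,225:260,2]),"stick",np.median(P[150:260,282:298,2]))
for xx in (-30,0,30,60,90,115):
    m=ok&(abs(W[...,0]-xx)<4)
    st=W[m&(W[...,2]>17)&(W[...,2]<27)&(abs(W[...,1])<45)][:,1]
    rl=W[m&(W[...,2]>65)&(W[...,2]<73)&(abs(W[...,1])<90)][:,1]
    wx=W[m&(W[...,2]>15)&(W[...,2]<24)&(W[...,1]>42)&(W[...,1]<66)][:,1]
    q=lambda v:np.round(np.percentile(v,[1,99]),1) if len(v) else None
    print(xx,"stick",q(st),"rim-",q(rl[rl<0]),"rim+",q(rl[rl>0]),"wax",q(wx))
m=ok&(abs(W[...,1])<60)&(W[...,2]>66)&(W[...,2]<72)&(W[...,0]>50)
print("narrow cover x",np.percentile(W[m][:,0],[1,99]))
m=ok&(abs(W[...,1])<60)&(W[...,2]>66)&(W[...,2]<72)&(W[...,0]<0); print("deep edge",np.percentile(W[m][:,0],99))
E
```

```text
cover z 68.59464403244317 floor 9.08680207401936 stick 23.06076972117888
-30 stick [-31.1  -6.4] rim- [-80.  -70.6] rim+ [68.7 78.3] wax None
0 stick [-29.4  -5.4] rim- [-80.7 -71. ] rim+ [68.7 78.6] wax None
30 stick [-28.4  -4.3] rim- [-80. -71.] rim+ [68.8 78.3] wax [50.  60.8]
60 stick [-26.8  -4. ] rim- [-80.7 -70.6] rim+ [68.5 78.4] wax [50.2 61.2]
90 stick [-26.   -2.9] rim- [-80.8 -70.9] rim+ [68.5 78.2] wax [50.7 61.8]
115 stick [-24.9  -1.9] rim- [-80.8 -70.7] rim+ [68.4 78.1] wax None
narrow cover x [125.26262376 164.36237562]
deep edge -54.55767163112599
```

```bash
cat >> h.py <<'E'
a=np.radians(6.5); C=np.array([502,-28.5]); EX=np.array([np.cos(a),np.sin(a)]); EY=np.array([-EX[1],EX[0]])
def w2(x,y,z): return [*(C+x*EX+y*EY),z]
YAW=np.radians(8.75)
E
python3 - <<'E'
from cell import *
from h import *
def st(t):
    o=get_obs(); print(t,round(o["time_s"],2),o["tcp_pos"].round(1),o["wrist_force"].round(1),round(o["opening"],1),round(o["gripper_force"],1))
O=[np.pi,0,YAW]
movel(w2(12,-8,80),O); movel(w2(12,-8,10),vel=70); st("down")
close_gripper(60); pause(.2); st("closed")
movel(w2(12,-8,12),vel=20); st("lift2")
movel(w2(-10,-8,12),vel=40); st("slid22")
o=get_obs(); s=snapshot("wrist"); np.savez("w1.npz",tcp=o["tcp_pos"],ori=o["orientation"],**s)
cv2.imwrite("pics/w1.png",s["frame"][:,:,::-1])
t=snapshot("top"); np.savez("top2.npz",**t); cv2.imwrite("pics/t2.png",cv2.resize(t["frame"][150:300,200:320,::-1],None,fx=4,fy=4))
E
```

```text
down 4.46 [514.1 -35.2  13.1] [-13.5   2.8  29.1] 85.4 14.1
closed 5.25 [515.  -35.1   9.9] [-0.7  0.1  6. ] 22.2 59.8
lift2 5.5 [513.7 -34.8  11. ] [ 0.2 -0.8 -0.6] 22.3 58.9
slid22 6.2 [493.2 -37.7  12.2] [-0.3 -0.4  0.2] 22.3 58.9
```

View pics/w1.png

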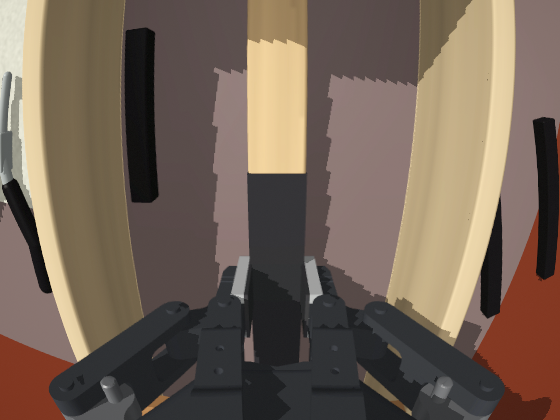

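The wrist view shows the stick held between the pads, with the handle running up past the top of the picture (columns 248–306). The end isn't visible here, so I'll check the top view.

View pics/t2.png

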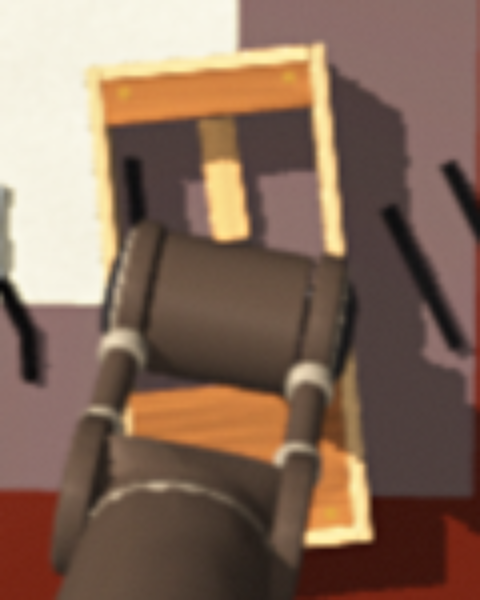

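```bash
python3 - <<'E'
from h import *
# handle/emery boundary in well x, before (w0,top0) and after
for n in ["w0","w1","top0","top2"]:
    s=dict(np.load(n+".npz")); P=wcloud(s) if n[0]=="w" else cloud(s); f=s["frame"].astype(int)
    W=np.stack([(P[...,:2]-C)@EX,(P[...,:2]-C)@EY,P[...,2]],-1)
    m=(s["z_map"]>0)&(W[...,2]>18)&(W[...,2]<29)&(W[...,1]>-29)&(W[...,1]<2)&(W[...,0]>-55)&(W[...,0]<135)
    b=f.sum(-1)>240
    print(n,"handle",np.percentile(W[m&b&(W[...,0]>20)][:,0],[1,2,50,98,99]).round(1),"emery max",np.percentile(W[m&~b][:,0],[90,98,99]).round(1), "y",np.percentile(W[m][:,1],[2,98]).round(1))
E
```

```text
w0 handle [ 66.5  67.1  98.1 128.9 129.6] emery max [55.2 63.8 64.9] y [-28.   -3.5]
w1 handle [ 43.9  44.6  77.7 113.4 114.3] emery max [36.  41.8 42.6] y [-20.3   1.6]
top0 handle [ 64.5  65.1  95.9 127.3 128. ] emery max [53.2 62.  62.8] y [-28.   -3.9]
top2 handle [ 43.8  44.2  82.2 124.2 124.5] emery max [117.  124.8 125.8] y [-17.7   1.6]
```

The top view shows the handle end just level with the narrow cover's edge, at about x = 124 in the well frame. I'll slide it 10 mm further and re-measure.

```bash
python3 - <<'E'
from cell import *
from h import *
movel(w2(-20,-8,12),vel=40)
o=get_obs(); print(o["time_s"],o["tcp_pos"],o["wrist_force"])
for n in("top","scene"):
    s=snapshot(n); P=cloud(s); f=s["frame"].astype(int)
    W=np.stack([(P[...,:2]-C)@EX,(P[...,:2]-C)@EY,P[...,2]],-1)
    m=(s["z_map"]>0)&(W[...,2]>18)&(W[...,2]<32)&(W[...,1]>-29)&(W[...,1]<4)&(W[...,0]>30)&(W[...,0]<140)
    print(n,m.sum(),W[m].max(0).round(1),np.percentile(W[m][:,0],[95,99]).round(1))
    for x in range(35,120,15):
        k=m&(abs(W[...,0]-x)<7.5)
        if k.any(): print(x,np.median(W[k][:,2]).round(1),end="; ")
    if n=="top": cv2.imwrite("pics/t3.png",cv2.resize(s["frame"][155:215,210:300,::-1],None,fx=6,fy=6))
E
```

```text
6.7 [482.54480477 -38.6867464   11.89341241] [-0.21963398 -0.30910283 -1.02265013]
top 245 [115.7   3.9  30.9] [110.9 114.5]
35 25.1; 50 24.9; 65 25.3; 80 24.8; 95 25.3; 110 24.2; scene 107 [107.8   3.9  30.5] [104.5 107.1]
35 24.5; 50 23.9; 65 23.6; 80 24.4; 95 24.4; 110 25.9;
```

View pics/t3.png

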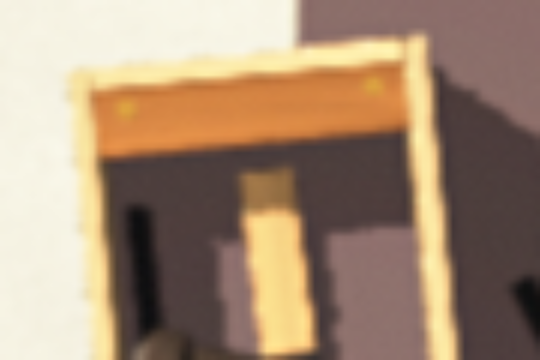

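The top view now shows a gap between the handle end (y≈172 px) and the cover edge (y≈150 px), so the end is free by about 11 mm. Next I'll tilt it and draw it out.

```bash
python3 - <<'E'
from cell import *
from h import *
def st(t):
    o=get_obs(); print(t,round(o["time_s"],2),o["tcp_pos"].round(1),o["wrist_force"].round(1),o["moment"].round(2),round(o["opening"],1),flush=True)
u=np.array([np.cos(YAW),np.sin(YAW),0]); k=np.array([0,0,1.]); yv=np.cross(k,u)
t0=np.array(w2(-20,-8,12)); piv=t0-126.5*u-2*k
def pose(th,piv):
    R=Ro.from_rotvec(-th*yv); return piv+R.apply(t0-(t0-126.5*u-2*k)), (R*Ro.from_euler("xyz",[np.pi,0,YAW])).as_euler("xyz")
T=np.radians(16)
for i in range(1,5):
    p=piv+i/4*(3*u+2*k); pos,ori=pose(T*i/4,p); movel(pos.tolist(),ori.tolist(),vel=45); 
st("tilted")
ax=Ro.from_rotvec(-T*yv).apply(u)
s=snapshot("scene"); cv2.imwrite("pics/s4.png",cv2.resize(s["frame"][140:270,220:380,::-1],None,fx=4,fy=4))
movel((pos+60*ax).tolist(),vel=70); st("drawn60")
movel((pos+125*ax).tolist(),vel=70); st("drawn125")
pos=pos+125*ax
movel((pos+80*k).tolist(),vel=80); st("up")
end=pos+80*k; end[2]=205
movel(end.tolist(),[np.pi,0,YAW],vel=40); pause(.5); st("level")
np.savez("end.npz",end=end)
for n in("top","scene"):
    s=snapshot(n); np.savez(n+"5.npz",**s); cv2.imwrite(f"pics/{n}5.png",s["frame"][:,:,::-1])
E
```

```text
tilted 8.22 [480.7 -39.2  48.7] [-0.  -0.8 -0.3] [0.   0.1  0.06] 22.0
drawn60 9.28 [536.8 -30.2  64.9] [ 0.2  0.5 -1. ] [-0.02  0.23 -0.03] 22.2
drawn125 10.36 [598.5 -20.7  82.7] [-0.8 -0.2 -0.3] [-0.07  0.2   0.  ] 22.4
up 11.51 [598.7 -20.7 162.4] [ 0.1 -0.1 -0.2] [-0.06  0.21  0.01] 22.1
level 13.2 [599.3 -20.8 205. ] [ 0.  -0.3 -1. ] [ 0.02  0.05 -0.03] 22.3
```

View pics/scene5.png

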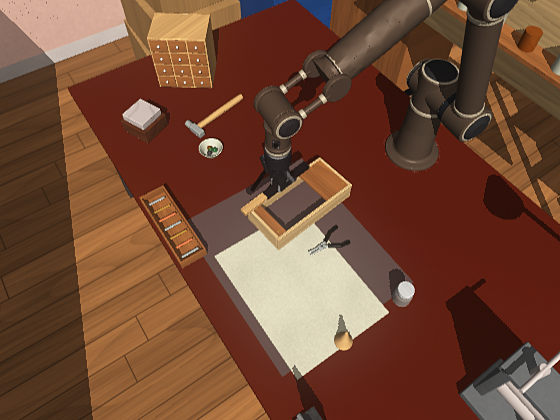

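The scene view shows the stick clear of the well, with the handle at (255,203) and the bystanders unmoved. Now I'll check that it's level and that the wax in the well hasn't shifted.

```bash
python3 - <<'E'
from cell import *
from h import *
o=get_obs(); w=snapshot("wrist"); w["tcp"]=o["tcp_pos"]; w["ori"]=o["orientation"]
cv2.imwrite("pics/w6.png",w["frame"][:,:,::-1])
e=np.load("end.npz")["end"]; u=np.array([np.cos(YAW),np.sin(YAW)]); v=np.array([-u[1],u[0]])
for n,P,z in [("wrist",wcloud(w),w["z_map"])]+[(n,cloud(s),s["z_map"]) for n in("top","scene") for s in [dict(np.load(n+"5.npz"))]]:
    S=np.stack([(P[...,:2]-e[:2])@u,(P[...,:2]-e[:2])@v,P[...,2]],-1)
    m=(z>0)&(abs(S[...,1])<9)&(S[...,0]>18)&(S[...,0]<132)&(S[...,2]>180)&(S[...,2]<250)
    if m.sum()>10: print(n,m.sum(),S[m].min(0).round(),S[m].max(0).round(),"tilt deg",np.degrees(np.arctan(np.polyfit(S[m][:,0],S[m][:,2],1)[0])).round(2),"z",np.median(S[m][:,2]))
print(o["orientation"],o["joint_velocities"].round(3))
E
```

```text
wrist 11144 [ 18.  -9. 215.] [125.   9. 220.] tilt deg -0.2 z 217.86132990286205
top 116 [ 94.  -9. 211.] [132.   9. 222.] tilt deg 0.47 z 217.80706839011782
scene 196 [ 18.  -9. 212.] [132.   9. 226.] tilt deg -0.29 z 217.27963166585107
[ 3.14155716e+00 -4.26651690e-05  1.52760966e-01] [-0.     0.001 -0.     0.    -0.001 -0.   ]
```

View pics/w6.png

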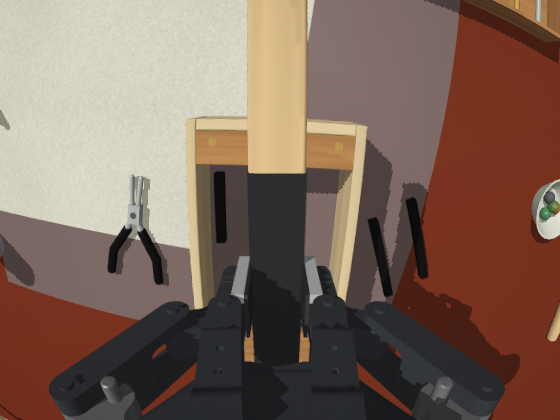

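The stick is level to within 0.5° and firmly held, with its underside about 135 mm above the top of the well. The wax in the well (220,207), the other wax sticks and the pliers haven't moved.

```bash
python3 -c "
from cell import *
print(close_job())"
```

```text
the job is handed in; nothing more can be done
None
```

The stick is out and the job is handed in: it is still in the gripper, level and still, about 135 mm above the well with nothing else moved, though lowering the open gripper briefly met about 29 N (limit 40 N) from a contact I didn't identify.

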